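# Undock the data terminal and hang it up

### The arm

A 6-joint arm with a two-finger parallel gripper is mounted at the origin on a cart in front of the work surface, level with it; the furniture and walls round the work are solid. World frame = base frame: x ahead of the robot, y to its left, z up, the work surface at z = 0. Lengths are in m, angles in rad, forces in N, time in s.
With the tool pointing down it reaches from about 0.35 to 0.85 m from the base axis. Payload 8.1 kg.
Tool frame: the origin (TCP) lies between the finger pads; the fingertips stand 17 mm ahead of it and the grasp point (between the pads) lies 2 mm behind it; z points along the fingers, y is the line along which they close (so a half turn about z gives the same grasp; the last joint's range is limited). The gripper opens to 85 mm and grips with 20 to 120 N. Pads are 22 mm wide; open, the fingers measure 114 mm over their backs; the gripper's body (76 mm by 85 mm) begins 54 mm behind the grasp point. The pads swing forward as they close: fully open they stand 13 mm farther back than shut.
Start: joints at [1.134, 0.13, 1.488, -0, 1.523, -0.085], TCP at [0.207, 0.563, 0.248] pointing down, gripper open.
Joint ranges: [-2.96, 2.96], [-0.89, 2.26], [0.02, 2.5], [-1.34, 4.48], [0, 2.73], [-2.66, 2.66]. Speed limits (rad/s): [2.39, 2.39, 2.79, 3.14, 3.14, 3.14].

### API

Orientations are given as a rotation vector (axis times angle).
In Python, from station import readout, cams, finish_job gives the robot as it stands.
- The arm moves only by the tool step_arm, never from a script. Its argument "motion" is a list that holds one entry, the list of rows, each a list of 7 numbers: the turn, a rotation vector about the world's x, y, z in rad, then the shift along the world's x, y, z in mm, then the finger opening in mm, from 0 to 85.4. A call has 1 to 12 rows; each row shifts and turns the commanded pose from where the row before left it; what a row does not reach is not made up. A row lasts 1/12 s, in which the tool goes at most 41.7 mm and 7.16 degrees, less where a joint would pass 70% of its speed; a pose out of reach is approached as far as the arm can. A call with a gripper value outside its range is refused whole. The fingers move at their own pace and stop on an object; "force" is the grip in N (left out, the last holds). Time passes only in rows, so rows that do not move let the fingers close. It gives the time, the measured TCP pose, the force, the opening and the grip force at its end, in the units of the state.
- readout.get_obs(): the state, without advancing time (a new reading comes with each control period).
- cams.snapshot(name): name is "side" or "top"; returns a dict with "pixels" (384x512x3 uint8, blue, green, red), "z_map" (384x512 float32, m along the optical axis (not along the pixel's ray), 0 where there is no reading), "fx", "fy", "cx", "cy" (pixels), "pose" (4x4, takes a point from camera to world coordinates). Camera axes: x right, y down, z forward; pixel columns grow to the right and rows downward; lengths in m; the calibration is good to about 2 mm. A picture is of the moment at which its call begins.
- finish_job(): hands the job in; it is judged then, once.
The state is a dict: "clock": time; "joints": joint angles; "qd": joint speeds; "joint_torque": joint torques, N m; "ee_pos": TCP position; "eef_rot": TCP orientation; "force": force on the tool from outside, world axes, zero at the start; "moment": the same for the moment, N m; "finger_gap": opening from 0.0 (shut) to 1.0 (fully open); "finger_force": force on a finger pad.
Only numpy, scipy, OpenCV 4.12 (cv2) and the standard library are available. Lean on these libraries where they do the work, as an engineer would, in place of code of your own. Each camera call takes 0.05 s, during which the arm holds its last target. There are 200 camera calls.

### The job

Pull the data terminal straight up out of its charging cradle, against the two sprung catches that hold it in. Hang it by the clip on its back on the red bar of the hanging stand, and before you let go tug it gently down, so that the sprung bar sinks about a centimetre deeper than the terminal's own weight takes it, to check that it is held. Then let go and leave it hanging still on the bar, without disturbing the cup, the bottle and the tape roll.

Things in the scene. Friction and masses are not known exactly. Their poses are not given: they have to be found in the camera images.
- terminal: black and blue handheld data terminal, upright, 72 (x, width) x 42 (y, thickness) x 126 mm (z, height), 0.35 kg give or take a fifth. Origin: centre of its underside; z up. The blue screen face is at y = -21 mm, the flat back at y = +21 mm. Grasp it across the 42 mm thickness above z = 81 mm; below that the belt clip is on its back. Rubber side ribs (x = +-34 to 38 mm) at z = 40 mm.
- clip_throat (a point): top end, middle, of the slot of the steel clip on the terminal's back (terminal frame x 0, y 26.5, z 76 mm). The clip is 44 mm wide in x: a bridge (z 76 to 81, y 21 to 39 mm) and a tongue hanging from it (y 32 to 36 mm) down to z = 33 mm, its lower end flared out to y = 40 mm. The slot between back and tongue is 11 mm wide and open downwards.
- cradle: black charging cradle, fixed, 112x119x36 mm; the terminal stands in it 6 mm above the worktop. Origin: centre of its underside; axes as the docked terminal's. On towers at x = +-46 to 62 mm, 60 mm high, sprung orange catches hold the terminal's ribs down. A straight upward pull of about 8 N plus its weight frees it: past the catches after 15 mm of lift, out of the well after 40.
- stand: fixed hanging stand: grey base plate 100 (x) x 190 (y) x 10 mm, two upright aluminium sleeves 78 mm to either side (y), which carry the red bar. Origin: centre of its underside; z up. Symmetrical: the terminal may hang on the -x or the +x side of the bar.
- bar_top (a point): middle of the bar's upper edge, 150 mm above the worktop when unloaded; moves with the bar. The bar is a flat red steel strip on edge along the stand's y axis, 5 mm thick (x), 30 mm high (from this point down), free over 130 mm between black end pieces 16 mm across that stand 2 mm higher.
- hang_bar (a joint): how far the sprung bar has sunk, m: 0 unloaded, 0.030 fully down. Stiffness 500 N/m (1 cm for 5 N); the hung terminal alone sinks it 5 to 9 mm.
- blue_cup: bystander: lidded specimen cup with blue lid, 49 mm across, 58 mm high; origin centre of its underside
- yellow_dropper: bystander: dropper bottle with yellow cap, 25 mm across, 78 mm high; origin centre of its underside
- tape_roll: bystander: roll of beige tape lying flat, 60 mm across, 24 mm high; origin centre of its underside
Mind the look-alikes: they are no part of the job. Leave any purple look-alike of the cradle alone. What is shaped like the terminal but green or pink is not meant.

How it is judged:
By the outcome, as a careful person would: the job done as asked, in the order asked, and still so for the second after the job is handed in, with the robot touching nothing.
It also fails if it takes over 43 s, if anything falls off the work surface, if the arm or the gripper's body presses on something with over 40 N, if the wrist force passes 120 N, or if a joint passes its speed limit or range.

## Working session

There is one attempt and no reset: what is moved stays moved. The work goes in short steps, Python scripts to look and compute and a tool call to move; the robot and the scene stay as the last step left them, time stands still between calls to the robot, and variables do not carry over. Pictures are saved under pics/ and viewed, at most 10 in all, crops included, and the job is handed in when it is done.

Besides the shell and the picture viewer there is one more tool, called after "Request:" in YAML: its name, and indented under it one key for each argument. step_arm: Moves the arm, as the interface text tells. Its arguments: {"type":"object","properties":{"motion":{"type":"array","items":{"type":"array","items":{"type":"array","items":{"type":"number"}}}},"force":{"type":"number"}},"required":["motion"]}

```bash
mkdir -p pics
cat > h.py <<'E'
import numpy as np, cv2
from station import readout, cams, finish_job
def snap(n,f):
    s=cams.snapshot(n); cv2.imwrite(f'pics/{f}.png',s['pixels']); np.savez(f'/tmp/{f}.npz',**s); return s
def cloud(s):
    z=s['z_map']; v,u=np.indices(z.shape)
    p=np.stack([(u-s['cx'])*z/s['fx'],(v-s['cy'])*z/s['fy'],z],-1)
    w=p@s['pose'][:3,:3].T+s['pose'][:3,3]; w[z==0]=np.nan; return w
E
python3 - <<'E'
from h import *
print(readout.get_obs())
a=snap('top','t1');b=snap('side','s1')
print(a['pose'],b['pose'],a['fx'])
E
```

```text
{'clock': 0.0, 'joints': array([ 1.13355117e+00,  1.31181676e-01,  1.48929369e+00, -2.54070604e-05,
        1.52301666e+00, -8.54246577e-02]), 'qd': array([-1.23736851e-03,  1.81705666e-03, -1.89552934e-05,  1.29082073e-04,
       -3.16188854e-04,  1.25365023e-03]), 'joint_torque': array([-7.85622688e-04, -5.69386697e+01, -5.00556886e+01, -3.50369146e-05,
        1.47166190e-02,  2.78244858e-05]), 'ee_pos': array([0.20653947, 0.56276379, 0.24722425]), 'eef_rot': array([-5.49708844e-01, -3.09265049e+00,  2.89209131e-03]), 'force': array([-0.61712967,  0.07912142, -0.07139513]), 'moment': array([-0.03693683,  0.07621548,  0.01624333]), 'finger_force': 0.0, 'finger_gap': 1.0005806011979503}
[[-0.02499991 -0.99712679  0.07150649  0.48931838]
 [-0.99964705  0.02429178 -0.01075567 -0.00315518]
 [ 0.00898775 -0.07175014 -0.99738214  0.98744093]
 [ 0.          0.          0.          1.        ]] [[ 0.88531426 -0.21775413  0.41085496  0.19416007]
 [-0.46498546 -0.40948865  0.7849252  -0.65248632]
 [-0.00268026 -0.88594705 -0.46377865  0.50637903]
 [ 0.          0.          0.          1.        ]] 368.4468564030842
```

View pics/t1.png

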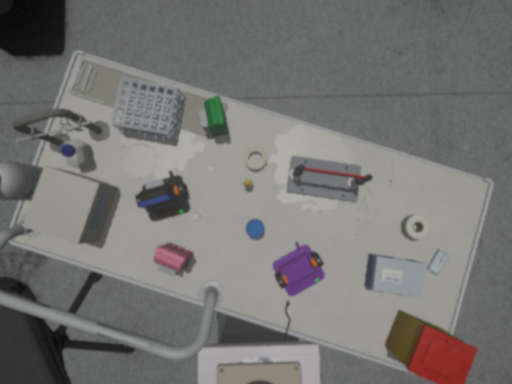

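View pics/s1.png

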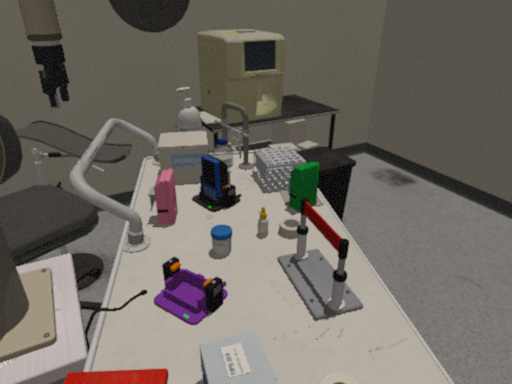

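The top view shows the black cradle with the terminal around (163,197) and the stand around (325,180) with its red bar from (297,170) to (368,178). The cup is at (255,229), the dropper at (248,184) and the tape at (257,160). A curved lamp tube runs from (212,290) to the left. The side view shows the terminal's blue screen facing left and towards the camera at (213,178).

Run:
```python
from h import *
a=np.load('/tmp/t1.npz');b=np.load('/tmp/s1.npz')
A=cloud(a);B=cloud(b)
def hsv(s): return cv2.cvtColor(s['pixels'],cv2.COLOR_BGR2HSV)
def rep(n,W,m):
    p=W[m]; p=p[~np.isnan(p[:,0])]
    print(n,len(p),'med',np.median(p,0).round(3),'lo',np.percentile(p,2,0).round(3),'hi',np.percentile(p,98,0).round(3)); 
    return p
# everything above table near the cradle/terminal
def line(p):
    r=cv2.minAreaRect((p[:,:2]*1000).astype(np.float32)); print('   rect',r)
v,u=np.indices(A.shape[:2])
def box(u0,u1,v0,v1): return (u>=u0)&(u<u1)&(v>=v0)&(v<v1)
for nm,W,bx in(('top',A,box(130,200,165,225)),('side',B,box(190,245,145,215))):
    for lo,hi in ((.1,.145),(.126,.14),(.045,.07)):
        m=bx&(W[...,2]>lo)&(W[...,2]<hi)&(W[...,1]>.1); p=rep(f'{nm} {lo}',W,m)
        if len(p)>5: line(p)
for nm,s,W,bx in(('top',a,A,box(285,380,150,205)),('side',b,B,box(270,360,190,320))):
    h=hsv(s); red=((h[...,0]<8)|(h[...,0]>172))&(h[...,1]>140)&(h[...,2]>60)
    p=rep(nm+' red',W,bx&red&(W[...,2]>.1)); line(p)
    p=rep(nm+' plate',W,bx&(W[...,2]>.006)&(W[...,2]<.02)); line(p)
for n,bx in (('cup',box(245,266,218,240)),('drop',box(241,256,176,192)),('tape',box(245,270,148,173)),('pink',box(150,197,238,276)),('green',box(195,232,92,142)),('purple',box(268,328,240,298))):
    rep(n,A,bx&(A[...,2]>.015))
rep('lamp',A,box(0,225,275,365)&(A[...,2]>.03)); rep('lampR',A,box(200,225,275,320)&(A[...,2]>.03))
rep('box L',A,box(0,118,165,245)&(A[...,2]>.03));
c=cv2.resize(a['pixels'][150:240,125:275],None,fx=5,fy=5,interpolation=cv2.INTER_CUBIC)
cv2.imwrite('pics/c1.png',c)
c=cv2.resize(b['pixels'][140:330,180:370],None,fx=3.1,fy=3.1,interpolation=cv2.INTER_CUBIC)
cv2.imwrite('pics/c2.png',c)
```

```text
top 0.1 567 med [0.541 0.231 0.129] lo [0.518 0.197 0.105] hi [0.567 0.265 0.134]
   rect ((543.7246704101562, 233.36819458007812), (43.2983512878418, 71.32797241210938), 13.828036308288574)
top 0.126 364 med [0.537 0.231 0.13 ] lo [0.52  0.199 0.126] hi [0.556 0.264 0.134]
   rect ((537.3949584960938, 232.72462463378906), (32.0053825378418, 70.2711410522461), 17.5191707611084)
top 0.045 225 med [0.556 0.196 0.058] lo [0.52  0.174 0.047] hi [0.581 0.295 0.067]
   rect ((551.5972290039062, 235.33763122558594), (59.83934020996094, 124.33224487304688), 16.19771957397461)
side 0.1 491 med [0.533 0.233 0.117] lo [0.513 0.197 0.101] hi [0.57  0.379 0.133]
   rect ((543.1202392578125, 287.24920654296875), (186.8166961669922, 57.971031188964844), 85.62483215332031)
side 0.126 131 med [0.53  0.226 0.131] lo [0.514 0.197 0.126] hi [0.549 0.263 0.134]
   rect ((533.0437622070312, 231.75840759277344), (30.754623413085938, 69.63522338867188), 13.104965209960938)
side 0.045 590 med [0.553 0.259 0.058] lo [0.514 0.175 0.046] hi [0.72  0.455 0.07 ]
   rect ((587.0409545898438, 344.28857421875), (331.0819091796875, 155.62744140625), 57.52243423461914)
  return _methods._mean(a, axis=axis, dtype=dtype,
  ret = um.true_divide(
Traceback (most recent call last):
IndexError: index -1 is out of bounds for axis 0 with size 0
```

Run:
```python
from h import *
a=np.load('/tmp/t1.npz');b=np.load('/tmp/s1.npz')
A=cloud(a);B=cloud(b)
def rep(n,W,m):
    p=W[m]; p=p[~np.isnan(p[:,0])]
    if len(p)<3: print(n,'none');return
    print(n,len(p),'med',np.median(p,0).round(3),'lo',np.percentile(p,2,0).round(3),'hi',np.percentile(p,98,0).round(3)); 
    r=cv2.minAreaRect((p[:,:2]*1000).astype(np.float32)); print('   rect',np.round(np.hstack([r[0],r[1],r[2]]),1))
v,u=np.indices(A.shape[:2])
def box(u0,u1,v0,v1): return (u>=u0)&(u<u1)&(v>=v0)&(v<v1)
for nm,s,W,bx in(('top',a,A,box(285,380,150,205)),('side',b,B,box(270,360,190,320))):
    c=s['pixels'].astype(int); red=(c[...,2]>2*c[...,1])&(c[...,2]>2*c[...,0])&(c[...,2]>60)
    rep(nm+' red',W,bx&red)
    rep(nm+' redhi',W,bx&red&(W[...,2]>.1)&(W[...,2]<.17))
    rep(nm+' hi',W,bx&(W[...,2]>.1)&(W[...,2]<.17))
    rep(nm+' plate',W,bx&(W[...,2]>.006)&(W[...,2]<.02))
for n,bx in (('cup',box(245,266,218,240)),('drop',box(241,256,176,192)),('tape',box(245,270,148,173)),('pink',box(150,197,238,276)),('green',box(195,232,92,142)),('purple',box(268,328,240,298))):
    rep(n,A,bx&(A[...,2]>.015))
rep('lamp',A,box(0,225,275,365)&(A[...,2]>.03)); rep('lampR',A,box(200,225,275,320)&(A[...,2]>.03))
rep('box L',A,box(0,118,165,245)&(A[...,2]>.03));
c=cv2.resize(a['pixels'][150:240,125:275],None,fx=5,fy=5,interpolation=cv2.INTER_CUBIC)
cv2.imwrite('pics/c1.png',c)
c=cv2.resize(b['pixels'][140:330,180:370],None,fx=3.1,fy=3.1,interpolation=cv2.INTER_CUBIC)
cv2.imwrite('pics/c2.png',c)
```

```text
top red none
top redhi none
top hi 342 med [ 0.584 -0.192  0.149] lo [ 0.566 -0.27   0.11 ] hi [ 0.602 -0.106  0.154]
   rect [ 584.3 -188.7  171.    14.9   80.1]
top plate 2217 med [ 0.579 -0.189  0.01 ] lo [ 0.53  -0.277  0.007] hi [ 0.64  -0.098  0.016]
   rect [ 582.2 -210.8  233.4  111.7   80. ]
side red 518 med [ 0.579 -0.194  0.141] lo [ 0.569 -0.253  0.01 ] hi [ 0.734 -0.075  0.151]
   rect [665.3 -97.  386.3  86.1  51.1]
side redhi 505 med [ 0.579 -0.196  0.141] lo [ 0.569 -0.253  0.127] hi [ 0.592 -0.123  0.151]
   rect [ 581.2 -190.1  148.1    9.3   78.5]
side hi 978 med [ 0.577 -0.208  0.137] lo [ 0.562 -0.272  0.103] hi [ 0.596 -0.11   0.153]
   rect [ 581.5 -189.5  171.4   16.1   80.4]
side plate 3063 med [ 0.575 -0.189  0.011] lo [ 0.525 -0.281  0.007] hi [0.707 0.074 0.018]
   rect [650.5 -51.1 513.  143.8  62.9]
cup 288 med [ 0.46  -0.002  0.056] lo [ 0.438 -0.023  0.053] hi [0.481 0.02  0.06 ]
   rect [459.3  -1.1  46.2  46.1  43.2]
drop 80 med [0.571 0.013 0.047] lo [0.562 0.003 0.022] hi [0.583 0.024 0.078]
   rect [573.2  13.5  23.7  23.8  20.9]
tape 236 med [ 0.641 -0.008  0.024] lo [ 0.614 -0.036  0.018] hi [0.667 0.02  0.028]
   rect [640.6  -8.   55.7  53.6  89.3]
pink 882 med [0.396 0.198 0.114] lo [0.356 0.163 0.025] hi [0.424 0.233 0.127]
   rect [385.5 204.6  73.8  62.4  65.8]
green 800 med [0.733 0.09  0.115] lo [0.707 0.065 0.032] hi [0.774 0.127 0.127]
   rect [739.9  98.7  73.2  62.3  10.6]
purple 564 med [ 0.351 -0.112  0.037] lo [ 0.307 -0.165  0.017] hi [ 0.392 -0.054  0.062]
   rect [ 346.2 -112.6   63.5  124.3   28. ]
lamp 3686 med [0.258 0.286 0.175] lo [0.196 0.101 0.079] hi [0.33  0.543 0.185]
   rect [313.1 324.2 468.6 149.2  72.1]
lampR 387 med [0.285 0.11  0.1  ] lo [0.257 0.096 0.037] hi [0.31  0.127 0.127]
   rect [283.2 112.3  33.2  56.8  87.7]
box L 6534 med [0.54  0.461 0.122] lo [0.445 0.366 0.04 ] hi [0.615 0.594 0.187]
   rect [533.4 484.  246.7 195.9  89.6]
```

View pics/c1.png

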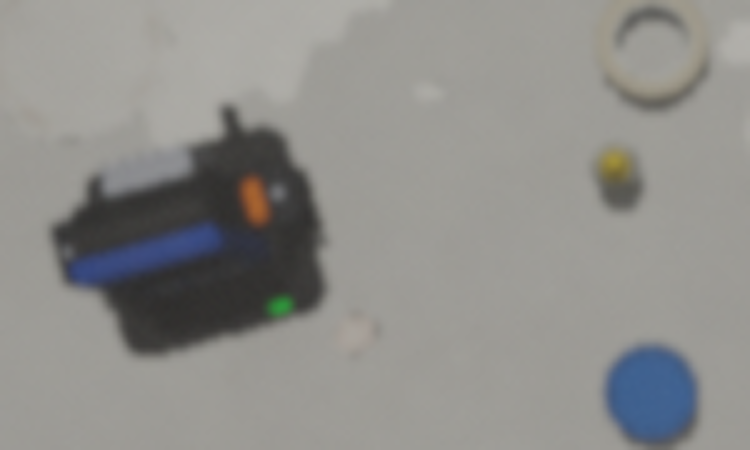

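View pics/c2.png

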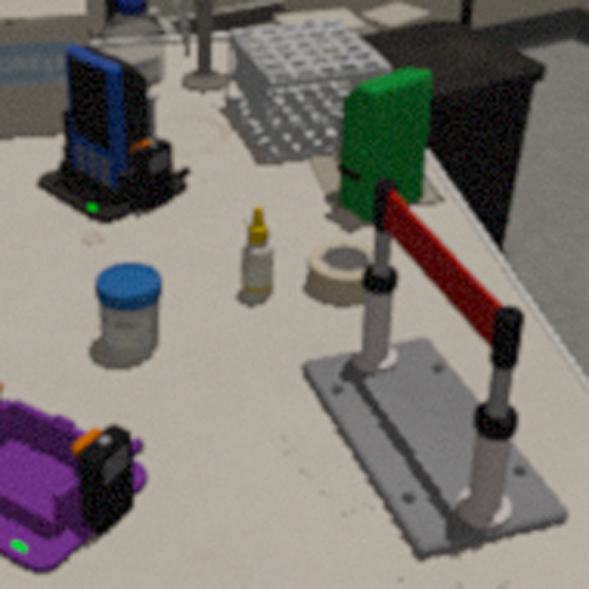

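Crop 1 shows the blue screen edge from (70,275) to (220,235), on the robot's side, with the steel clip at (147,170) on the far (+x) side. Crop 2 shows the red bar on the stand standing free, from (388,200) to (497,330).

Run:
```python
from h import *
a=np.load('/tmp/t1.npz');b=np.load('/tmp/s1.npz')
A=cloud(a);B=cloud(b)
v,u=np.indices(A.shape[:2])
def box(u0,u1,v0,v1): return (u>=u0)&(u<u1)&(v>=v0)&(v<v1)
def fit(n,p):
    vx,vy,x,y=cv2.fitLine((p[:,:2]*1000).astype(np.float32),cv2.DIST_HUBER,0,1,1e-3,1e-3).ravel(); 
    if vy<0: vx,vy=-vx,-vy
    print(n,len(p),'ang',np.degrees(np.arctan2(vy,vx)).round(2),'pt',x.round(1),y.round(1)); 
c=b['pixels'].astype(int)
blue=(c[...,0]>1.5*c[...,2])&(c[...,0]>60)
scr=box(195,235,148,205)&blue&(B[...,2]>.06)&(B[...,2]<.12)&(B[...,1]<.3)
fit('screen',B[scr])
red=box(270,360,190,320)&(c[...,2]>2*c[...,1])&(c[...,2]>2*c[...,0])&(c[...,2]>60)&(B[...,2]>.122)&(B[...,2]<.146)
fit('bar face side',B[red])
m=box(285,380,150,205)&(A[...,2]>.142)&(A[...,2]<.158); p=A[m]; fit('bar top',p)
th=np.radians(-10); d=np.array([np.cos(th),np.sin(th)]); e=np.array([-d[1],d[0]])
q=B[box(270,360,190,320)&(B[...,2]>.1)&(B[...,2]<.17)][:,:2]@e*1000; print('bar along', np.percentile(q,[0.5,99.5]).round(1), np.percentile(B[red][:,:2]@e*1000,[1,99]).round(1))
q=p[:,:2]@e*1000; print('bar along top', np.percentile(q,[0.5,99.5]).round(1))
print('redzmax',np.percentile(B[red][:,2],99))
th=np.radians(15); d=np.array([np.cos(th),np.sin(th)]); e=np.array([-d[1],d[0]])
for nm,W,bx in(('top',A,box(130,200,165,225)),('side',B,box(190,245,145,215))):
    for lo,hi in ((.03,.045),(.09,.1),(.1,.11),(.11,.122),(.122,.128),(.128,.14)):
        m=bx&(W[...,2]>lo)&(W[...,2]<hi)&(W[...,1]>.15)&(W[...,1]<.31)&(W[...,0]<.62); p=W[m]
        if len(p)>5: print(nm,lo,len(p),'thick',np.percentile(p[:,:2]@d*1000,[1,50,99]).round(1),'wid',np.percentile(p[:,:2]@e*1000,[1,99]).round(1))
print('ref',np.array([.541,.233])@d,np.array([.541,.233])@e)
```

```text
screen 81 ang 9.1 pt 533.9 198.0
bar face side 336 ang 80.25 pt 579.4 -192.0
bar top 237 ang 80.23 pt 584.1 -189.0
bar along [-170.1   -2.8] [-150.6  -18.2]
bar along top [-169.8    0.7]
redzmax 0.14578907398578075
top 0.03 94 thick [562.1 570.9 617.3] wid [ 23.1 129.7]
top 0.09 31 thick [564.2 568.7 621.7] wid [ 49.4 115.3]
top 0.1 28 thick [564.2 571.8 607.5] wid [ 49.7 117.1]
top 0.11 118 thick [564.1 600.7 606.5] wid [ 50.  118.6]
top 0.122 109 thick [564.2 591.6 598.6] wid [ 51.6 117.4]
top 0.128 312 thick [564.8 576.9 592.8] wid [ 51.6 119.7]
side 0.03 184 thick [558.5 565.8 605. ] wid [ 24.9 145. ]
side 0.09 90 thick [560.1 563.  598.8] wid [ 50.8 121.2]
side 0.1 86 thick [559.9 563.5 599. ] wid [ 50.2 118.6]
side 0.11 99 thick [559.6 563.2 599.7] wid [ 51.5 118.2]
side 0.122 54 thick [559.5 562.5 590.6] wid [ 50.8 121.2]
side 0.128 111 thick [560.2 570.1 587.9] wid [ 52.7 120.2]
ref 0.5828707095312734 0.08503961412488921
```

Request:
step_arm:
  motion:
    - [[0,0,-0.118,30,-30,0,85],[0,0,-0.118,30,-30,0,85],[0,0,-0.118,30,-30,0,85],[0,0,-0.118,30,-30,0,85],[0,0,-0.118,28,-28,0,85],[0,0,-0.118,28,-28,0,85],[0,0,-0.118,28,-28,0,85],[0,0,-0.118,28,-28,0,85],[0,0,0,25,-25,0,85],[0,0,0,25,-25,0,85],[0,0,0,25,-25,0,85],[0,0,0,25,-25,0,85]]
  force: 60

```text
clock: 1.1
ee_pos: [0.5374, 0.2318, 0.2478]
eef_rot: [-1.896, -2.504, 0.001]
force: [-0.3, 0.4, -0.0]
finger_gap: 0.995
finger_force: 0.0
```

Run:
```python
from h import *
a=np.load('/tmp/t1.npz');b=np.load('/tmp/s1.npz')
v,u=np.indices(a['z_map'].shape)
def box(u0,u1,v0,v1): return (u>=u0)&(u<u1)&(v>=v0)&(v<v1)
th=np.radians(15); d=np.array([np.cos(th),np.sin(th)]); e=np.array([-d[1],d[0]])
for nm,s,bx in(('top',a,box(130,200,165,225)),('side',b,box(190,245,145,215))):
    W=cloud(s); m=bx&(W[...,2]>.085)&(W[...,2]<.14)&(W[...,1]>.15)&(W[...,1]<.31)&(W[...,0]<.62); p=W[m][:,:2]
    t=p@d*1000;w=p@e*1000
    k=[(x,np.percentile(t[(abs(w-x)<4)],3),np.percentile(t[(abs(w-x)<4)],97)) for x in range(56,118,6)]; k=np.array(k)
    print(nm,k.round(1).tolist(),'slope deg',np.degrees(np.arctan(np.polyfit(k[:,0],k[:,1],1)[0])), np.degrees(np.arctan(np.polyfit(k[:,0],k[:,2],1)[0])))
```

```text
top [[56.0, 564.9, 603.8], [62.0, 564.2, 622.3], [68.0, 564.2, 621.9], [74.0, 564.2, 622.9], [80.0, 564.3, 622.9], [86.0, 564.4, 622.0], [92.0, 564.3, 622.4], [98.0, 564.4, 623.1], [104.0, 564.6, 623.0], [110.0, 564.6, 611.5], [116.0, 564.7, 603.7]] slope deg 0.16231208947024373 -3.5066557897026036
side [[56.0, 561.7, 598.8], [62.0, 559.6, 585.8], [68.0, 559.5, 617.9], [74.0, 560.4, 611.4], [80.0, 560.3, 581.0], [86.0, 560.4, 585.6], [92.0, 560.2, 582.8], [98.0, 560.3, 580.5], [104.0, 560.3, 586.2], [110.0, 560.4, 585.5], [116.0, 560.6, 586.1]] slope deg 0.006680691105721249 -18.390044667325647
```

Request:
step_arm:
  motion:
    - [[0,0,-0.012,4,1.5,-20,85],[0,0,0,0,0,-30,85],[0,0,0,0,0,-30,85],[0,0,0,0,0,-25,85],[0,0,0,0,0,-15,85],[0,0,0,0,0,-11,85],[0,0,0,0,0,0,85],[0,0,0,0,0,0,48],[0,0,0,0,0,0,48],[0,0,0,0,0,0,48],[0,0,0,0,0,0,48],[0,0,0,0,0,0,48]]

```text
clock: 2.1
ee_pos: [0.5412, 0.2352, 0.1185]
eef_rot: [1.91, 2.493, 0.002]
force: [0.5, 0.7, 0.4]
finger_gap: 0.563
finger_force: 0.0
```

Run:
```python
from h import *
s=snap('side','s2');t=snap('top','t2')
c=np.hstack([cv2.resize(s['pixels'][120:220,170:270],(400,400)),cv2.resize(t['pixels'][160:230,125:195],(400,400))])
cv2.imwrite('pics/c3.png',c)
print(readout.get_obs()['force'],readout.get_obs()['ee_pos'])
```

```text
[ 0.67636262 -0.36544366  0.29399464] [0.54094723 0.23504081 0.11797241]
```

View pics/c3.png

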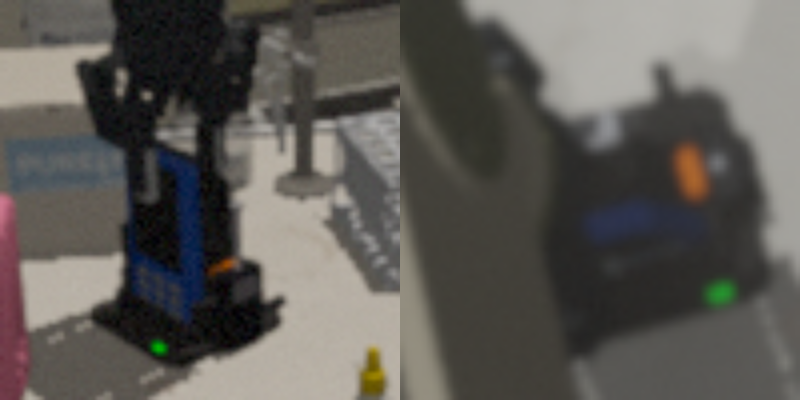

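The left half shows the fingers straddling the terminal's upper part, with one pad in front of the screen at (147,170) and one behind it at (215,165). Closing now.

Request:
step_arm:
  motion:
    - [[0,0,0,0,0,0,44],[0,0,0,0,0,0,42],[0,0,0,0,0,0,40],[0,0,0,0,0,0,38],[0,0,0,0,0,0,34],[0,0,0,0,0,0,30],[0,0,0,0,0,0,30]]

```text
clock: 2.78
ee_pos: [0.5416, 0.2352, 0.1183]
eef_rot: [1.91, 2.492, 0.003]
force: [4.5, 1.9, 5.3]
finger_gap: 0.482
finger_force: 60.1
```

Request:
step_arm:
  motion:
    - [[0,0,0,0,0,3,30],[0,0,0,0,0,4,30],[0,0,0,0,0,5,30],[0,0,0,0,0,5,30],[0,0,0,0,0,5,30],[0,0,0,0,0,6,30],[0,0,0,0,0,8,30],[0,0,0,0,0,10,30],[0,0,0,0,0,14,30],[0,0,0,0,0,20,30],[0,0,0,0,0,25,30],[0,0,0,0,0,25,30]]

```text
clock: 3.78
ee_pos: [0.54, 0.2347, 0.2486]
eef_rot: [-1.911, -2.493, 0.001]
force: [0.8, -0.1, -2.9]
finger_gap: 0.477
finger_force: 64.3
```

Run:
```python
from h import *
o=readout.get_obs();print(o['force'],o['ee_pos'],o['finger_gap'],o['finger_force'])
s=snap('side','s3')
cv2.imwrite('pics/c4.png',cv2.resize(s['pixels'][60:230,150:300],(529,600)))
```

```text
[ 0.7953521  -0.06554956 -2.88010262] [0.54000326 0.23473559 0.2486289 ] 0.47734503915449494 64.32284832000732
```

View pics/c4.png

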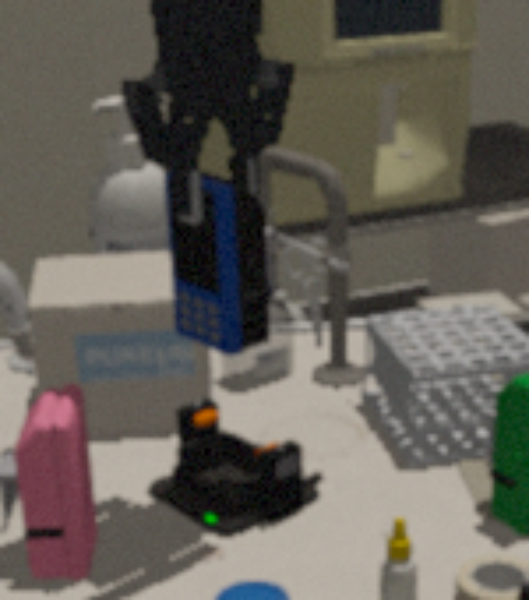

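The terminal hangs free and upright in the gripper at (215,260) in the crop, and the cradle stayed in place. Next I carry it to a point above the bar's near side.

Request:
step_arm:
  motion:
    - [[0,0,0,0,0,30,30],[0,0,-0.0433,2,-20,10,30],[0,0,-0.0433,2,-35,0,30],[0,0,-0.0433,2,-38,0,30],[0,0,-0.0433,2,-38,0,30],[0,0,-0.0433,2,-38,0,30],[0,0,-0.0433,2,-38,0,30],[0,0,-0.0433,2,-38,0,30],[0,0,-0.0433,2,-38,0,30],[0,0,-0.0433,2,-38,0,30],[0,0,-0.0433,0,-38,0,30],[0,0,0,0,-25,0,30]]

```text
clock: 4.83
ee_pos: [0.558, -0.1526, 0.2879]
eef_rot: [2.406, 2.018, -0.001]
force: [1.0, 0.2, -2.3]
finger_gap: 0.482
finger_force: 64.4
```

Request:
step_arm:
  motion:
    - [[0,0,0,0,-20,0,30],[0,0,0,0,-11,0,30],[0,0,0,0,0,0,30],[0,0,0,0,0,0,30],[0,0,0,0,0,0,30]]

```text
clock: 5.25
ee_pos: [0.5587, -0.1789, 0.2874]
eef_rot: [-2.401, -2.026, -0.001]
force: [-0.1, -0.4, -4.1]
finger_gap: 0.483
finger_force: 64.4
```

Run:
```python
from h import *
o=readout.get_obs();print(o['clock'],o['force'],o['ee_pos'],o['eef_rot'],o['finger_force'])
s=snap('side','s4');t=snap('top','t4')
x,y,w,h=250,90,150,200
cv2.imwrite('pics/c5.png',np.hstack([cv2.resize(s['pixels'][y:y+h,x:x+w],(450,600)),cv2.resize(t['pixels'][130:230,270:340],(350,500)).copy() if 0 else cv2.copyMakeBorder(cv2.resize(t['pixels'][130:220,280:340],(340,510)),0,90,0,0,0)]))
d=np.array([.9855,-.1695]);e=np.array([.1695,.9855]);v,u=np.indices((384,512))
for n,k in(('s',s),('t',t)):
    W=cloud(k);D=W[...,:2]@d*1000;E=W[...,:2]@e*1000;Z=W[...,2]*1000
    R=(abs(E+84)<36)&(D>540)&(D<640)
    for lo in range(110,300,10):
        m=R&(Z>lo)&(Z<=lo+10)
        if m.sum()>4: print(n,lo,m.sum(),'D',np.percentile(D[m],[2,98]).round(1),'E',np.percentile(E[m],[2,98]).round(1),'zmin',Z[m].min().round(1))
```

```text
5.25 [-0.1328914  -0.38176908 -4.05579232] [ 0.55867723 -0.17890639  0.28743749] [-2.40074059e+00 -2.02559477e+00 -6.49214293e-04] 64.44206357002258
s 120 74 D [602.4 604.5] E [-118.4  -49.8] zmin 120.9
s 130 84 D [602.6 604.5] E [-117.9  -54.1] zmin 130.1
s 140 82 D [602.4 606.2] E [-119.2  -65.7] zmin 140.3
s 150 21 D [603.3 606.8] E [-118.5  -75.9] zmin 150.0
s 170 35 D [560.  591.7] E [-116.5  -50.2] zmin 176.7
s 180 176 D [558.2 597.8] E [-117.7  -50.3] zmin 180.0
s 190 189 D [558.2 598.6] E [-118.1  -50.4] zmin 190.0
s 200 191 D [558.1 598.4] E [-117.8  -52.5] zmin 200.0
s 210 214 D [558.  617.1] E [-119.8  -54.1] zmin 210.0
s 220 230 D [558.4 614.6] E [-118.   -54.3] zmin 220.0
s 230 233 D [558.2 614.8] E [-117.7  -53.9] zmin 230.1
s 240 232 D [558.3 613.7] E [-117.4  -55.5] zmin 240.1
s 250 251 D [558.2 617.9] E [-117.5  -55.5] zmin 250.3
s 260 216 D [558.  597.6] E [-117.6  -52.9] zmin 260.0
s 270 185 D [552.5 597.8] E [-118.   -85.3] zmin 270.1
s 280 261 D [546.3 612.3] E [-118.1  -79.2] zmin 280.0
s 290 292 D [545.8 611.9] E [-117.4  -74.9] zmin 290.0
t 180 9 D [561.4 594.6] E [-73.3 -48. ] zmin 182.2
t 190 8 D [561.  578.8] E [-75.6 -48.7] zmin 190.9
t 200 10 D [560.7 562.8] E [-80.  -48.7] zmin 200.9
t 210 13 D [560.8 622.3] E [-80.7 -49.6] zmin 210.1
t 220 18 D [561.2 616.8] E [-77.7 -48. ] zmin 220.6
t 230 11 D [561.3 612.1] E [-69.4 -48.1] zmin 231.3
t 240 20 D [561.1 618.3] E [-73.1 -48.1] zmin 240.4
t 250 74 D [561.1 622. ] E [-77.8 -48.3] zmin 250.1
t 260 12 D [561.  611.4] E [-69.1 -48.1] zmin 260.3
t 270 19 D [560.9 607. ] E [-72.5 -48. ] zmin 270.9
t 280 42 D [560.9 603.1] E [-69.5 -48.3] zmin 280.6
t 290 134 D [560.8 595.9] E [-69.9 -48.4] zmin 290.2
```

View pics/c5.png

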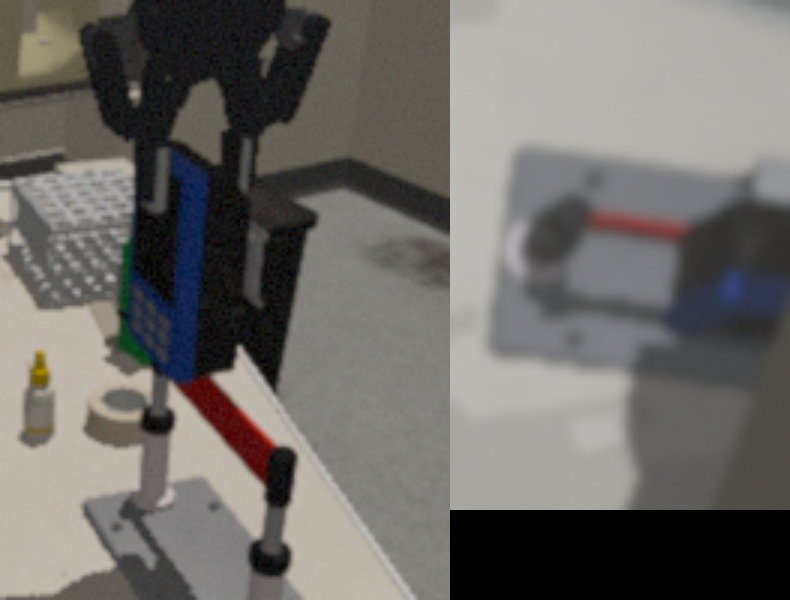

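The terminal hangs upright in front of the red bar, its front face about 47 mm from the bar's middle, which is what the slot needs. Next I lower the clip over the bar.

Request:
step_arm:
  motion:
    - [[0,0,0,-0.5,0,-18,30],[0,0,0,0,0,-18,30],[0,0,0,0,0,-12,30],[0,0,0,0,0,-6,30],[0,0,0,0,0,-6,30],[0,0,0,0,0,-6,30],[0,0,0,0,0,-6,30],[0,0,0,0,0,-6,30],[0,0,0,0,0,0,30]]

```text
clock: 6.1
ee_pos: [0.5576, -0.1799, 0.208]
eef_rot: [-2.401, -2.024, 0.001]
force: [0.2, 0.6, -3.7]
finger_gap: 0.482
finger_force: 64.2
```

Request:
step_arm:
  motion:
    - [[0,0,0,0,0,-6,30],[0,0,0,0,0,-6,30],[0,0,0,0,0,-3,30],[0,0,0,0,0,0,30],[0,0,0,0,0,0,30]]

```text
clock: 6.52
ee_pos: [0.5579, -0.18, 0.194]
eef_rot: [-2.402, -2.024, 0.0]
force: [-0.4, -0.2, -3.0]
finger_gap: 0.483
finger_force: 64.3
```

```bash
cat > m.py <<'E'
from h import *
import sys
o=readout.get_obs();print(o['clock'],o['force'].round(2),o['moment'].round(2),o['ee_pos'].round(4),o['finger_gap'],o['finger_force'])
s=snap('side',sys.argv[1])
W=cloud(s);d=np.array([.9855,-.1695]);e=np.array([.1695,.9855]);D=W[...,:2]@d*1000;E=W[...,:2]@e*1000;Z=W[...,2]*1000
c=s['pixels'].astype(int)
R=(D>560)&(D<612)&(E<-122)&(E>-148)&(c[...,2]>2*c[...,1])&(Z>60); print('bar z right part',np.percentile(Z[R],[1,50,99]).round(1),R.sum())
T=(abs(E+84)<30)&(D>550)&(D<575)&(Z>40); print('front D, zmin',np.percentile(D[T],[2,50]).round(1),np.percentile(Z[T],[.5]).round(1))
B=(D>590)&(D<615)&(Z>20)&(abs(E+170)<6); print('end piece top',np.percentile(Z[(abs(E+155)<9)&(D>590)&(D<615)],99).round(1))
cv2.imwrite(f'pics/{sys.argv[1]}c.png',cv2.resize(s['pixels'][120:320,250:400],(450,600)))
E
python3 m.py s5
```

```text
6.5167 [-0.43 -0.24 -3.03] [-0.03 -0.03 -0.01] [ 0.5579 -0.18    0.194 ] 0.48340188766397624 64.33454275131226
bar z right part [126.8 141.2 151.3] 114
front D, zmin [550.3 557.9] [86.2]
end piece top 507.7
```

Request:
step_arm:
  motion:
    - [[0,0,0,0,0,-4,30],[0,0,0,0,0,-4,30],[0,0,0,0,0,-3,30],[0,0,0,0,0,-3,30],[0,0,0,0,0,0,30],[0,0,0,0,0,0,30],[0,0,0,0,0,0,30]]

```text
clock: 7.15
ee_pos: [0.5581, -0.1801, 0.1805]
eef_rot: [2.402, 2.025, -0.0]
force: [-1.4, 0.2, -0.6]
finger_gap: 0.479
finger_force: 64.6
```

```bash
python3 m.py s6
```

```text
7.15 [-1.43  0.15 -0.65] [ 0.11  0.13 -0.02] [ 0.5581 -0.1801  0.1805] 0.4791659158014151 64.55555319786072
bar z right part [121.9 136.1 147.4] 112
front D, zmin [550.2 558.1] [72.4]
end piece top 507.7
```

View pics/s6c.png

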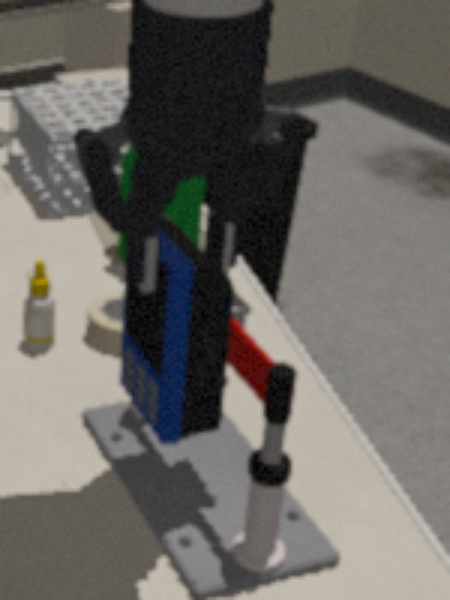

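The terminal is hooked on, with its back against the bar in front of the right end piece at (280,390), and the bar has sunk about 5 mm. Now the tug.

Request:
step_arm:
  motion:
    - [[0,0,0,0,0,-2,30],[0,0,0,0,0,-2.5,30],[0,0,0,0,0,-2.5,30],[0,0,0,0,0,-2.5,30],[0,0,0,0,0,-2,30],[0,0,0,0,0,0,30],[0,0,0,0,0,0,30],[0,0,0,0,0,0,30],[0,0,0,0,0,0,30],[0,0,0,0,0,0,30]]

```text
clock: 8.03
ee_pos: [0.5582, -0.1802, 0.1691]
eef_rot: [2.402, 2.024, 0.0]
force: [-2.6, -0.1, 5.5]
finger_gap: 0.483
finger_force: 65.3
```

```bash
python3 m.py s7
```

```text
8.0333 [-2.56 -0.12  5.47] [0.06 0.11 0.03] [ 0.5582 -0.1802  0.1691] 0.4830492807239058 65.3098475933075
bar z right part [110.8 125.9 135.1] 108
front D, zmin [550.3 558.2] [61.1]
end piece top 507.7
```

Request:
step_arm:
  motion:
    - [[0,0,0,0,0,2,30],[0,0,0,0,0,3,30],[0,0,0,0,0,3,30],[0,0,0,0,0,2,30],[0,0,0,0,0,0,30],[0,0,0,0,0,0,30],[0,0,0,0,0,0,30]]
  force: 40

```text
clock: 8.67
ee_pos: [0.5582, -0.1801, 0.1785]
eef_rot: [2.402, 2.025, 0.0]
force: [2.8, -0.7, 0.2]
finger_gap: 0.481
finger_force: 65.0
```

Request:
step_arm:
  motion:
    - [[0,0,0,0,0,0,43],[0,0,0,0,0,0,45],[0,0,0,0,0,0,47],[0,0,0,0,0,0,50],[0,0,0,0,0,0,54],[0,0,0,0,0,0,60],[0,0,0,0,0,0,66],[0,0,0,0,0,0,66],[0,0,0,0,0,0,66],[0,0,0,0,0,0,66]]

```text
clock: 9.5
ee_pos: [0.5581, -0.1801, 0.1788]
eef_rot: [-2.402, -2.025, 0.0]
force: [-0.5, 0.7, 0.1]
finger_gap: 0.769
finger_force: 0.2
```

```bash
python3 m.py s8
```

```text
9.5 [-0.46  0.72  0.06] [-0.01  0.07 -0.02] [ 0.5581 -0.1801  0.1788] 0.7686268340941411 0.24131456622853875
bar z right part [120.1 134.9 144.8] 108
front D, zmin [550.2 557. ] [64.]
end piece top 507.7
```

View pics/s8c.png

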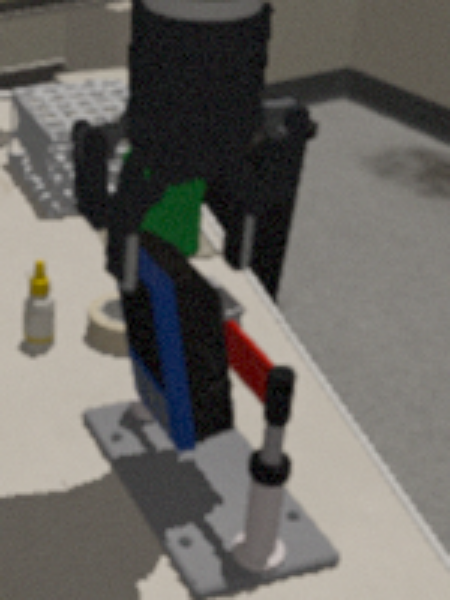

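The terminal hangs on the bar with its top leaning a little towards the front finger, which is slack in the clip slot. I open fully and withdraw upwards.

Request:
step_arm:
  motion:
    - [[0,0,0,0,0,0,74],[0,0,0,0,0,0,80],[0,0,0,0,0,0,85],[0,0,0,0,0,0,85],[0,0,0,0,0,0,85],[0,0,0,0,0,0,85],[0,0,0,0,0,5,85],[0,0,0,0,0,15,85],[0,0,0,0,0,25,85],[0,0,0,0,0,35,85],[0,0,0,0,0,35,85],[0,0,0,0,0,10,85]]

```text
clock: 10.55
ee_pos: [0.5599, -0.1808, 0.3112]
eef_rot: [2.396, 2.02, 0.006]
force: [0.4, -0.2, 0.8]
finger_gap: 0.994
finger_force: 0.0
```

Request:
step_arm:
  motion:
    - [[0,0,0,0,0,0,85],[0,0,0,0,0,0,85],[0,0,0,0,0,0,85],[0,0,0,0,0,0,85],[0,0,0,0,0,0,85],[0,0,0,0,0,0,85],[0,0,0,0,0,0,85],[0,0,0,0,0,0,85],[0,0,0,0,0,0,85],[0,0,0,0,0,0,85],[0,0,0,0,0,0,85],[0,0,0,0,0,0,85]]

```text
clock: 11.55
ee_pos: [0.5581, -0.1801, 0.3039]
eef_rot: [2.402, 2.025, 0.0]
force: [0.7, 0.0, -0.4]
finger_gap: 0.993
finger_force: 0.0
```

```bash
python3 m.py s9; python3 m.py s10; python3 -c "
import numpy as np
a=np.load('/tmp/s9.npz')['pixels'].astype(int);b=np.load('/tmp/s10.npz')['pixels'].astype(int);print('diff',abs(a-b)[150:300,270:350].mean(),abs(a-b)[300:,:100].mean())"
```

```text
11.55 [ 0.71  0.03 -0.38] [ 0.03  0.03 -0.04] [ 0.5581 -0.1801  0.3039] 0.9931208730534847 0.0
bar z right part [119.6 134.9 144.9] 112
front D, zmin [550.2 558.5] [62.2]
end piece top 146.5
11.6 [ 0.5  -0.84  0.07] [0.01 0.02 0.07] [ 0.5581 -0.1801  0.3039] 0.9959866442763008 0.0
bar z right part [120.7 134.3 145.1] 111
front D, zmin [550.3 558.3] [62.4]
end piece top 146.5
diff 3.749111111111111 2.5692857142857144
```

View pics/s10c.png

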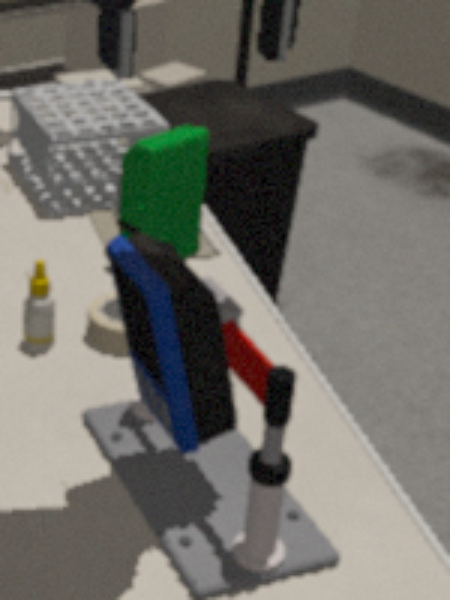

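The terminal hangs on the bar, tilted by the slack in the clip and not moving. The gripper is well clear above it, and the dropper and tape roll are where they were.

```bash
python3 -c "
from station import finish_job
print(finish_job())"
```

```text
the job is handed in; nothing more can be done
None
```

The terminal is hanging still by its clip on the red bar. I tugged it about 1 cm deeper than its own weight takes it before letting go. The gripper touched none of the bystanders that I could see, and I handed the job in at 11.6 s.

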